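# Set the seasoning shakers on their saucers

### The arm

A 7-joint arm with a two-finger parallel gripper is mounted at the origin on the work surface. World frame = base frame: x ahead of the robot, y to its left, z up, the work surface at z = 0. Lengths are in m, angles in rad, forces in N, time in s.
With the tool pointing down it reaches from about 0.425 to 0.875 m from the base axis. Payload 9.9 kg.
Tool frame: the origin (TCP) lies midway between the tips of the shut fingers; the grasp point (between the pads) lies 19 mm behind it; z points along the fingers, y is the direction in which the jaws open and shut (so a half turn about z gives the same grasp; the last joint's range is limited). The gripper opens to 85 mm and grips with 20 to 120 N. Pads are 22 mm wide; open, the fingers measure 114 mm over their backs; the gripper's body (76 mm by 85 mm) begins 54 mm behind the grasp point. The pads swing forward as they close: fully open they stand 13 mm farther back than shut.
Start: joints at [-0.084, 0.576, 0.025, 1.437, -0.015, 1.129, -0.057], TCP at [0.675, 0, 0.231] pointing down, gripper open.
Joint ranges: [-2.76, 2.76], [-0.34, 2.15], [-1.52, 1.57], [0.19, 2.46], [-1.09, 4.23], [0.17, 1.99], [-2.82, 2.82]. Speed limits (rad/s): [2.22, 2.22, 3.01, 3.01, 3.14, 3.14, 3.14].

### API

Orientations are given as a unit quaternion [x, y, z, w].
In Python, from workcell import r gives the robot as it stands.
- The arm moves only by the tool move_arm, never from a script. Its argument "rows" is a list of rows, each a list of 7 numbers: the finger opening in m, from 0 to 0.0854, then the shift along the tool's x, y, z in m, then the turn, a rotation vector about the tool's x, y, z in degrees. In form: [[jaw, x, y, z, wx, wy, wz], ...]. A call has 1 to 12 rows; each row shifts and turns the commanded pose from where the row before left it, along the tool's axes as they then stand; what a row does not reach is not made up. A row lasts 1/8 s, in which the tool goes at most 62.5 mm and 10.7 degrees, less where a joint would pass 70% of its speed; a pose out of reach is approached as far as the arm can. A call is refused whole if a number of a shift passes 0.0625 or a number of a turn 10.7, either way. A call with a gripper value outside its range is refused whole. The fingers move at their own pace and stop on an object; "force" is the grip in N (left out, the last holds). Time passes only in rows, so rows that do not move let the fingers close. It gives the time, the measured TCP pose, the force and the opening at its end, in the units of the state.
- r.read_state(): the state, without advancing time (a new reading comes with each control period).
- r.snapshot(name): name is "scene" or "side" or "wrist"; returns the picture (400x640x3 uint8, red, green, blue); there is no depth.
- r.camera_params(name): a dict with "intrinsics" (3x3 intrinsics, pixels), "distortion" ([k1, k2, p1, p2, k3] as OpenCV has them; the pictures are not rectified), "pose" (4x4, takes a point from camera to world coordinates). Camera axes: x right, y up, looking along -z (the intrinsics and any distortion apply to the point x, -y, -z); pixel columns grow to the right and rows downward; lengths in m; the calibration is good to about 2 mm. A picture is of the moment at which its call begins: read the wrist's pose just before it. camera_params takes no time and is no camera call; for the wrist camera it gives the pose at the moment of the call.
- r.finish_job(): hands the job in, once; it reports no verdict.
The state is a dict: "clock": time; "joints": joint angles; "joint_vel": joint speeds; "effort": joint torques, N m; "position": TCP position; "tcp_rot": TCP orientation; "force": force on the tool from outside, world axes, zero at the start; "moment": the same for the moment, N m; "width": finger opening in m.
Only numpy, scipy, OpenCV 4.12 (cv2) and the standard library are available. Lean on these libraries where they do the work, as an engineer would, in place of code of your own. Each camera call takes 0.05 s, during which the arm holds its last target. There are 200 camera calls.

### The job

Get the seasoning station ready for service: stand each of the four shakers with a red, yellow, green or blue lid on the saucer of its own colour, flat on the saucer's floor inside the raised rim. They are full, so keep them upright and set them down rather than dropping them. Leave the white-lidded shaker and the square green-lidded tub where they are.

Things in the scene. Friction and masses are not known exactly. Their poses are not given: they have to be found in the camera images.
- red_shaker_mid (a point): Loose upright round seasoning shaker with a bright red lid: brushed-metal body 52 mm in diameter, red plastic lid 54 mm in diameter and 15 mm thick with dark sprinkle holes on top; 66 mm tall overall, 110 to 225 g. This point is its centre, half-way up (33 mm above its underside); z points out of the lid. Round, so its yaw means nothing.
- red_saucer_floor (a point): Empty round red plastic saucer, fixed to the counter: 88 mm in outer diameter and 8 mm high, with a raised rim 4 mm thick, 80 mm across inside. This point is the centre of its flat floor, 4 mm above the counter and 4 mm below the top of the rim; z points up.
- yellow_shaker_mid (a point): Loose upright round seasoning shaker with a bright yellow lid: brushed-metal body 52 mm in diameter, yellow plastic lid 54 mm in diameter and 15 mm thick with dark sprinkle holes on top; 66 mm tall overall, 110 to 225 g. This point is its centre, half-way up (33 mm above its underside); z points out of the lid. Round, so its yaw means nothing.
- yellow_saucer_floor (a point): Empty round yellow plastic saucer, fixed to the counter: 88 mm in outer diameter and 8 mm high, with a raised rim 4 mm thick, 80 mm across inside. This point is the centre of its flat floor, 4 mm above the counter and 4 mm below the top of the rim; z points up.
- green_shaker_mid (a point): Loose upright round seasoning shaker with a bright green lid: brushed-metal body 52 mm in diameter, green plastic lid 54 mm in diameter and 15 mm thick with dark sprinkle holes on top; 66 mm tall overall, 110 to 225 g. This point is its centre, half-way up (33 mm above its underside); z points out of the lid. Round, so its yaw means nothing.
- green_saucer_floor (a point): Empty round green plastic saucer, fixed to the counter: 88 mm in outer diameter and 8 mm high, with a raised rim 4 mm thick, 80 mm across inside. This point is the centre of its flat floor, 4 mm above the counter and 4 mm below the top of the rim; z points up.
- blue_shaker_mid (a point): Loose upright round seasoning shaker with a bright blue lid: brushed-metal body 52 mm in diameter, blue plastic lid 54 mm in diameter and 15 mm thick with dark sprinkle holes on top; 66 mm tall overall, 110 to 225 g. This point is its centre, half-way up (33 mm above its underside); z points out of the lid. Round, so its yaw means nothing.
- blue_saucer_floor (a point): Empty round blue plastic saucer, fixed to the counter: 88 mm in outer diameter and 8 mm high, with a raised rim 4 mm thick, 80 mm across inside. This point is the centre of its flat floor, 4 mm above the counter and 4 mm below the top of the rim; z points up.
- white_shaker_mid (a point): Loose shaker of the same make and size as the others (54 mm in diameter, 66 mm tall) but with a white lid; it has no saucer and stays where it is. This point is its centre, 33 mm above its underside.
- tub_mid (a point): Loose low square tub with a green lid, 72 mm by 72 mm and 45 mm tall, grey sides: not a shaker, it stays where it is. This point is its centre, 22.5 mm above its underside; x and y point square to its sides.
Not all that is in view belongs to the job. What is shaped like the part that bears red_shaker_mid but orange or purple is not meant.

How it is judged:
By the outcome, as a careful person would: the job done as asked, in the order asked, and still so for the second after the job is handed in, with the robot touching nothing.
It also fails if it takes over 112 s, if anything falls off the work surface, if the arm or the gripper's body presses on something with over 40 N, if the wrist force passes 120 N, or if a joint passes its speed limit or range.

## Working session

There is one attempt and no reset: what is moved stays moved. The work goes in short steps, Python scripts to look and compute and a tool call to move; the robot and the scene stay as the last step left them, time stands still between calls to the robot, and variables do not carry over. Pictures are saved under pics/ and viewed, about 12 in all and at most 16, crops included, and the job is handed in when it is done.

Besides the shell and the picture viewer there is one more tool, called after "Emit:" as name(argument=value, ...), one argument or row to a line, values as JSON. move_arm: Moves the arm, as the interface text tells. Its arguments: {"type":"object","properties":{"rows":{"type":"array"},"force":{"type":"number"}},"required":["rows"]}

```bash
mkdir -p pics && python3 - <<'E'
from workcell import r
import cv2, numpy as np
for n in ["scene","side","wrist"]:
    im=r.snapshot(n); cv2.imwrite(f"pics/{n}0.png",im[:,:,::-1])
    p=r.camera_params(n); print(n,np.round(p["intrinsics"],1).tolist(),p["distortion"],np.round(p["pose"],3).tolist())
s=r.read_state(); print(s["clock"],s["position"],s["tcp_rot"],s["width"])
a=cv2.imread("pics/scene0.png");b=cv2.imread("pics/side0.png")
E
```

```text
scene [[431.7, 0.0, 321.7], [0.0, 431.7, 199.4], [0.0, 0.0, 1.0]] [0.03244368 0.         0.         0.         0.        ] [[0.701, -0.627, 0.34, 0.961], [0.713, 0.615, -0.338, -0.384], [0.003, 0.479, 0.878, 1.111], [0.0, 0.0, 0.0, 1.0]]
side [[393.8, 0.0, 325.4], [0.0, 393.8, 204.7], [0.0, 0.0, 1.0]] [-0.09025115  0.          0.          0.          0.        ] [[-0.92, 0.292, -0.26, 0.262], [-0.391, -0.683, 0.617, 0.654], [0.003, 0.67, 0.743, 0.821], [0.0, 0.0, 0.0, 1.0]]
wrist [[348.0, 0.0, 321.2], [0.0, 348.0, 200.6], [0.0, 0.0, 1.0]] [0.0221837 0.        0.        0.        0.       ] [[1.0, 0.0, 0.002, 0.675], [-0.001, 0.95, 0.311, 0.081], [-0.002, -0.311, 0.95, 0.374], [0.0, 0.0, 0.0, 1.0]]
0.15 [6.74651655e-01 1.79041636e-05 2.30647109e-01] [ 7.07102344e-01  7.07110933e-01 -4.71405841e-04 -4.25553863e-04] 0.08535782344193896
```

View pics/scene0.png

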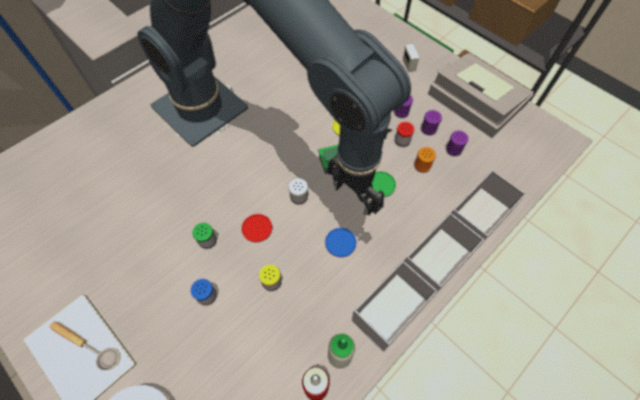

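View pics/side0.png

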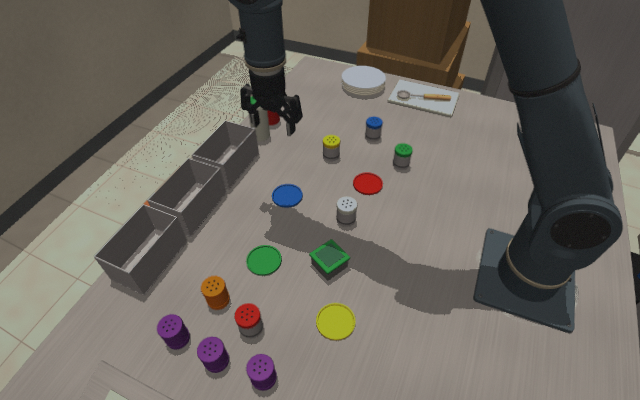

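View pics/wrist0.png

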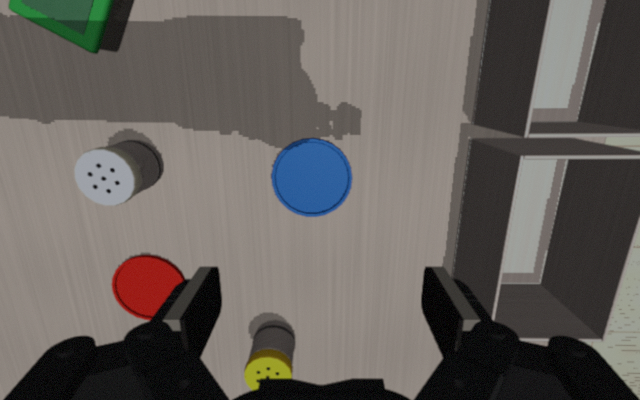

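The scene view shows the saucers for red (257,228), blue (341,242) and green (382,184), plus shakers for green (204,235), blue (203,291), yellow (270,276) and red (405,133). The red shaker sits among orange and purple decoys. The side view shows all eight targets, the tub (330,258) and the yellow saucer (336,321). The wrist view shows the blue saucer at (312,177).

```bash
cat > h.py <<'E'
import cv2, numpy as np
HUE={"red":(174,5),"orange":(6,16),"yellow":(24,35),"green":(50,75),"blue":(100,118),"purple":(130,160)}
def mask(bgr,c):
    h,s,v=cv2.split(cv2.cvtColor(bgr,cv2.COLOR_BGR2HSV).astype(int)); a,b=HUE[c]
    m=((h>=a)&(h<=b)) if a<b else ((h>=a)|(h<=b))
    return (m&(s>120)&(v>70)).astype(np.uint8)
def blobs(bgr,c,amin=60):
    cs,_=cv2.findContours(mask(bgr,c),cv2.RETR_EXTERNAL,cv2.CHAIN_APPROX_NONE); out=[]
    for k in cs:
        if cv2.contourArea(k)<amin: continue
        k=cv2.convexHull(k); m=cv2.moments(k); out.append((m["m10"]/m["m00"],m["m01"]/m["m00"],m["m00"],k))
    return out
def cast(p,uv,z):
    q=cv2.undistortPoints(np.array([[uv]],float),p["intrinsics"],np.array(p["distortion"]))[0,0]
    T=np.array(p["pose"]); d=T[:3,:3]@np.array([q[0],-q[1],-1]); o=T[:3,3]
    return o+d*(z-o[2])/d[2]
E
python3 - <<'E'
from h import *
from workcell import r
for n in ["scene","side"]:
    im=cv2.imread(f"pics/{n}0.png"); p=r.camera_params(n); p={k:np.array(v) for k,v in p.items()}
    for c in HUE:
        for u,v,a,k in blobs(im,c):
            x,y,w,h=cv2.boundingRect(k)
            print(n,c,(round(u),round(v)),int(a),(w,h),"lid",cast(p,(u,v),.0585)[:2].round(3),"saucer",cast(p,(u,v),.004)[:2].round(3))
E
```

```text
scene red (316, 393) 201 (24, 13) lid [ 0.893 -0.331] saucer [ 0.889 -0.328]
scene red (256, 228) 643 (30, 28) lid [ 0.492 -0.164] saucer [ 0.468 -0.152]
scene red (405, 129) 189 (17, 15) lid [0.557 0.373] saucer [0.536 0.412]
scene orange (425, 159) 362 (21, 25) lid [0.668 0.33 ] saucer [0.652 0.367]
scene orange (509, 16) 2183 (79, 42) lid [0.49  1.019] saucer [0.466 1.092]
scene yellow (269, 275) 323 (21, 21) lid [ 0.616 -0.226] saucer [ 0.598 -0.218]
scene yellow (337, 127) 76 (8, 15) lid [0.406 0.23 ] saucer [0.377 0.262]
scene green (342, 345) 354 (22, 22) lid [ 0.863 -0.218] saucer [ 0.858 -0.209]
scene green (202, 232) 247 (20, 18) lid [ 0.401 -0.274] saucer [ 0.372 -0.268]
scene green (383, 183) 399 (24, 24) lid [0.637 0.181] saucer [0.62  0.211]
scene green (327, 155) 224 (20, 23) lid [0.459 0.137] saucer [0.433 0.164]
scene blue (201, 289) 320 (22, 21) lid [ 0.525 -0.37 ] saucer [ 0.502 -0.369]
scene blue (340, 242) 644 (30, 29) lid [ 0.679 -0.033] saucer [ 0.664 -0.015]
scene blue (34, 63) 502 (72, 92) lid [-0.468 -0.296] saucer [-0.542 -0.291]
scene purple (458, 140) 193
[... 638 characters left out ...]
ucer [0.392 0.286]
side yellow (331, 141) 164 (17, 13) lid [ 0.617 -0.229] saucer [ 0.642 -0.292]
side green (263, 259) 767 (34, 30) lid [0.595 0.234] saucer [0.618 0.204]
side green (329, 256) 712 (40, 33) lid [0.458 0.165] saucer [0.472 0.13 ]
side green (403, 149) 138 (17, 11) lid [ 0.402 -0.28 ] saucer [ 0.412 -0.347]
side blue (287, 195) 524 (30, 23) lid [0.638 0.029] saucer [ 0.664 -0.016]
side blue (374, 122) 130 (16, 12) lid [ 0.526 -0.373] saucer [ 0.545 -0.447]
side purple (260, 367) 546 (27, 28) lid [0.481 0.458] saucer [0.496 0.444]
side purple (210, 349) 497 (27, 26) lid [0.589 0.466] saucer [0.612 0.453]
side purple (169, 326) 420 (25, 23) lid [0.695 0.459] saucer [0.726 0.446]
```

Emit:
move_arm(
  rows=[
    [0.085,-0.0455,-0.0117,0.016,0,0,0],
    [0.085,-0.0455,-0.0117,0.016,0,0,0],
    [0.085,-0.0455,-0.0117,0.016,0,0,0],
    [0.085,-0.0455,-0.0117,0.016,0,0,0],
    [0.085,-0.0455,-0.0117,0.016,0,0,0],
    [0.085,0,0,0,0,0,0],
    [0.085,0,0,0,0,0,0],
  ],
  force=50,
)

```text
clock: 1.02
position: [0.6166, -0.2269, 0.1511]
tcp_rot: [0.707, 0.707, 0.0, -0.0]
force: [-1.1, 1.3, 1.4]
width: 0.085
```

```bash
cat >> h.py <<'E'
def wrist(name,zl=.0585,amin=400):
    from workcell import r
    s=r.read_state(); p={k:np.array(v) for k,v in r.camera_params("wrist").items()}
    im=r.snapshot("wrist")[:,:,::-1].copy(); cv2.imwrite(f"pics/{name}.png",im)
    print("tcp",np.round(s["position"],4))
    for c in HUE:
        for u,v,a,k in blobs(im,c,amin):
            print(c,(round(u),round(v)),int(a),cv2.boundingRect(k),"lid",cast(p,(u,v),zl)[:2].round(4),"saucer",cast(p,(u,v),.004)[:2].round(4))
E
python3 -c "
from h import *; wrist('w1')"
```

```text
tcp [ 0.6166 -0.2269  0.1511]
red (129, 89) 10470 (72, 31, 115, 118) lid [ 0.4938 -0.1484] saucer [ 0.4654 -0.1489]
yellow (319, 204) 4255 (282, 167, 75, 74) lid [ 0.6148 -0.226 ] saucer [ 0.6144 -0.2444]
green (28, 269) 3206 (0, 236, 63, 64) lid [ 0.3973 -0.2769] saucer [ 0.3465 -0.3071]
blue (222, 368) 1142 (201, 346, 41, 49) lid [ 0.5336 -0.3709] saucer [ 0.5143 -0.4228]
```

View pics/w1.png

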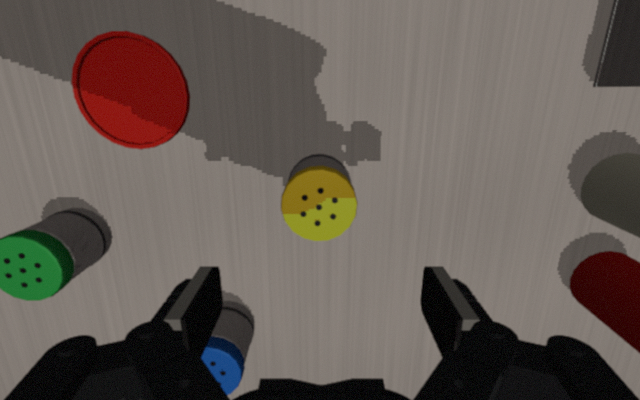

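The wrist view shows the yellow lid at (319,204), centred within 2 mm, with nothing in the way of the fingers. I'll descend and grip.

Emit:
move_arm(
  rows=[
    [0.085,0,-0.001,0.045,0,0,0],
    [0.085,0,0,0.045,0,0,0],
    [0.085,0,0,0.03,0,0,0],
    [0.085,0,0,0.015,0,0,0],
    [0.07,0,0,0,0,0,0],
    [0.06,0,0,0,0,0,0],
    [0.05,0,0,0,0,0,0],
    [0.04,0,0,0,0,0,0],
    [0.04,0,0,0,0,0,0],
    [0.04,0,0,0,0,0,0],
  ],
  force=50,
)

```text
clock: 2.33
position: [0.6165, -0.2277, 0.0181]
tcp_rot: [0.707, 0.707, 0.001, 0.001]
force: [-1.7, 1.2, 6.6]
width: 0.0526
```

Emit:
move_arm(
  rows=[
    [0.04,0,0,-0.015,0,0,0],
    [0.04,0,0,-0.035,0,0,0],
    [0.04,0,0,-0.035,0,0,0],
    [0.04,0.015,-0.006,-0.035,0,0,0],
    [0.04,0.03,-0.013,0,0,0,0],
    [0.04,0.04,-0.0175,0,0,0,0],
    [0.04,0.04,-0.0175,0,0,0,0],
    [0.04,0.04,-0.0175,0,0,0,0],
    [0.04,0.04,-0.0175,0,0,0,0],
    [0.04,0.04,-0.0175,0,0,0,0],
  ],
)

```text
clock: 3.58
position: [0.5086, 0.0187, 0.1375]
tcp_rot: [0.707, 0.707, 0.001, 0.0]
force: [0.3, 0.7, -2.1]
width: 0.0526
```

Emit:
move_arm(
  rows=[
    [0.04,0.04,-0.0175,0,0,0,0],
    [0.04,0.04,-0.0175,0,0,0,0],
    [0.04,0.04,-0.0175,0,0,0,0],
    [0.04,0.04,-0.0175,0,0,0,0],
    [0.04,0.04,-0.0175,0,0,0,0],
    [0.04,0.03,-0.013,0,0,0,0],
    [0.04,0.025,-0.011,0,0,0,0],
    [0.04,0.0137,-0.006,0,0,0,0],
    [0.04,0,0,0,0,0,0],
    [0.04,0,0,0,0,0,0],
  ],
)

```text
clock: 4.82
position: [0.3921, 0.285, 0.1365]
tcp_rot: [0.708, 0.707, -0.0, 0.0]
force: [-0.0, -1.2, -2.1]
width: 0.0523
```

Emit:
move_arm(
  rows=[
    [0.04,0,0,0.04,0,0,0],
    [0.04,0.001,0,0.04,0,0,0],
    [0.04,0,0,0.02,0,0,0],
    [0.04,0,0,0.008,0,0,0],
    [0.04,0,0,0,0,0,0],
    [0.04,0,0,0.002,0,0,0],
    [0.04,0,0,0.002,0,0,0],
    [0.04,0,0,0,0,0,0],
  ],
)

```text
clock: 5.82
position: [0.3916, 0.2873, 0.0246]
tcp_rot: [0.707, 0.707, 0.0, 0.0]
force: [0.3, 0.2, -0.5]
width: 0.0522
```

```bash
python3 -c "
from h import *
from workcell import r
im=r.snapshot('side')[:,:,::-1]; s=r.read_state(); print(s['position'],s['force'])
cv2.imwrite('pics/s1.png',cv2.resize(im[200:400,220:540],None,fx=2,fy=2))"
```

```text
[0.39158804 0.28731498 0.02455242] [-0.67751908 -0.60629638 -1.46656178]
```

View pics/s1.png

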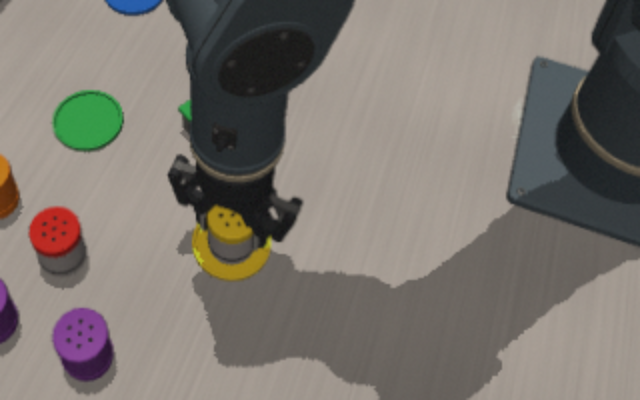

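The side crop shows the yellow shaker centred over the yellow saucer (232,245). It still hangs about a millimetre high, since the force is still negative.

Emit:
move_arm(
  rows=[
    [0.04,0,0,0.0015,0,0,0],
    [0.04,0,0,0.001,0,0,0],
    [0.04,0,0,0,0,0,0],
  ],
)

```text
clock: 6.25
position: [0.3915, 0.2873, 0.0221]
tcp_rot: [0.707, 0.707, 0.0, -0.0]
force: [-0.8, 0.6, 4.8]
width: 0.0524
```

Emit:
move_arm(
  rows=[
    [0.055,0,0,0,0,0,0],
    [0.065,0,0,0,0,0,0],
    [0.085,0,0,0,0,0,0],
    [0.085,0,0,0,0,0,0],
    [0.085,0,0,-0.03,0,0,0],
    [0.085,0,0,-0.05,0,0,0],
    [0.085,0,0,-0.05,0,0,0],
    [0.085,0.02,0.04,0,0,0,0],
    [0.085,0.025,0.05,0,0,0,0],
    [0.085,0.025,0.05,0,0,0,0],
    [0.085,0.015,0.0255,0,0,0,0],
    [0.085,0,0,0,0,0,0],
  ],
)

```text
clock: 7.75
position: [0.5582, 0.3727, 0.1508]
tcp_rot: [0.707, 0.707, -0.0, 0.0]
force: [0.8, -0.3, -0.1]
width: 0.085
```

```bash
python3 -c "
from h import *; wrist('w2')
from workcell import r
cv2.imwrite('pics/s2.png',cv2.resize(r.snapshot('side')[200:400,220:540,::-1],None,fx=2,fy=2))"
```

```text
tcp [0.5582 0.3727 0.1508]
red (320, 203) 4373 (282, 166, 76, 75) lid [0.5573 0.374 ] saucer [0.557  0.3556]
orange (452, 230) 5454 (409, 187, 93, 90) lid [0.654  0.3536] saucer [0.6761 0.3306]
yellow (101, 310) 3894 (63, 277, 76, 68) lid [0.3858 0.2858] saucer [0.3459 0.2471]
yellow (142, 269) 5480 (93, 231, 98, 85) lid [0.4231 0.3221] saucer [0.3918 0.2918]
green (381, 345) 4883 (338, 309, 87, 73) lid [0.6069 0.2519] saucer [0.6182 0.2053]
purple (193, 73) 5904 (151, 28, 85, 91) lid [0.4774 0.4612] saucer [0.4586 0.4631]
purple (541, 69) 6190 (497, 23, 89, 92) lid [0.696 0.463] saucer [0.7279 0.4652]
purple (368, 58) 6229 (325, 12, 87, 93) lid [0.5876 0.4701] saucer [0.5944 0.4739]
```

View pics/s2.png

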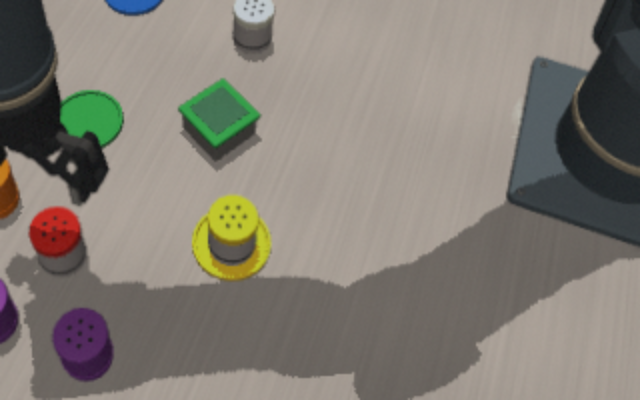

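Yellow stands upright inside its saucer rim at (232,240). The red shaker is centred under the tool, about 1 mm off.

Emit:
move_arm(
  rows=[
    [0.085,0,0,0.045,0,0,0],
    [0.085,0,0,0.045,0,0,0],
    [0.085,0,0,0.03,0,0,0],
    [0.085,0,0,0.012,0,0,0],
    [0.07,0,0,0,0,0,0],
    [0.06,0,0,0,0,0,0],
    [0.05,0,0,0,0,0,0],
    [0.04,0,0,0,0,0,0],
    [0.04,0,0,0,0,0,0],
    [0.04,0,0,0,0,0,0],
  ],
  force=50,
)

```text
clock: 9.1
position: [0.5578, 0.3728, 0.0216]
tcp_rot: [0.707, 0.707, 0.001, 0.0]
force: [-1.2, -0.9, 5.9]
width: 0.0525
```

Emit:
move_arm(
  rows=[
    [0.04,0,0,-0.015,0,0,0],
    [0.04,0,0,-0.035,0,0,0],
    [0.04,0,0,-0.035,0,0,0],
    [0.04,0,0,-0.035,0,0,0],
    [0.04,-0.02,-0.0035,0,0,0,0],
    [0.04,-0.04,-0.007,0,0,0,0],
    [0.04,-0.04,-0.007,0,0,0,0],
    [0.04,-0.04,-0.007,0,0,0,0],
    [0.04,-0.04,-0.007,0,0,0,0],
    [0.04,-0.04,-0.007,0,0,0,0],
    [0.04,-0.04,-0.007,0,0,0,0],
  ],
)

```text
clock: 10.48
position: [0.5114, 0.1109, 0.141]
tcp_rot: [0.707, 0.707, 0.001, 0.0]
force: [0.3, -1.1, -1.7]
width: 0.0526
```

Emit:
move_arm(
  rows=[
    [0.04,-0.04,-0.007,0,0,0,0],
    [0.04,-0.04,-0.007,0,0,0,0],
    [0.04,-0.04,-0.007,0,0,0,0],
    [0.04,-0.04,-0.007,0,0,0,0],
    [0.04,-0.04,-0.007,0,0,0,0],
    [0.04,-0.03,-0.005,0,0,0,0],
    [0.04,-0.02,-0.004,0,0,0,0],
    [0.04,-0.014,-0.002,0,0,0,0],
    [0.04,0,0,0,0,0,0],
    [0.04,0,0,0,0,0,0],
  ],
)

```text
clock: 11.72
position: [0.4658, -0.1508, 0.14]
tcp_rot: [0.707, 0.707, 0.0, -0.0]
force: [-0.7, 0.0, -1.2]
width: 0.0526
```

Emit:
move_arm(
  rows=[
    [0.04,-0.001,0.001,0.04,0,0,0],
    [0.04,0,0,0.04,0,0,0],
    [0.04,0,0,0.02,0,0,0],
    [0.04,0,0,0.01,0,0,0],
    [0.04,0,0,0.002,0,0,0],
    [0.04,0,0,0.001,0,0,0],
    [0.04,0,0,0,0,0,0],
  ],
)

```text
clock: 12.6
position: [0.4669, -0.1529, 0.0275]
tcp_rot: [0.707, 0.707, 0.0, 0.001]
force: [-0.1, -0.4, -1.9]
width: 0.0529
```

Emit:
move_arm(
  rows=[
    [0.04,0,0,0.0015,0,0,0],
    [0.04,0,0,0.0015,0,0,0],
    [0.04,0,0,0,0,0,0],
  ],
)

```text
clock: 12.98
position: [0.4668, -0.153, 0.0254]
tcp_rot: [0.707, 0.707, 0.0, 0.001]
force: [-4.7, 1.9, 22.8]
width: 0.0524
```

Emit:
move_arm(
  rows=[
    [0.04,0,0,-0.001,0,0,0],
    [0.055,0,0,0,0,0,0],
    [0.065,0,0,0,0,0,0],
    [0.085,0,0,0,0,0,0],
    [0.085,0,0,0,0,0,0],
    [0.085,0,0,-0.03,0,0,0],
    [0.085,0,0,-0.05,0,0,0],
    [0.085,-0.02,-0.01,-0.045,0,0,0],
    [0.085,-0.045,-0.025,0,0,0,0],
    [0.085,-0.04,-0.022,0,0,0,0],
    [0.085,-0.019,-0.01,0,0,0,0],
    [0.085,0,0,0,0,0,0],
  ],
)

```text
clock: 14.48
position: [0.3984, -0.2783, 0.1498]
tcp_rot: [0.708, 0.706, -0.0, 0.0]
force: [0.3, -0.8, 0.1]
width: 0.085
```

```bash
python3 -c "
from h import *; wrist('w3')"
```

```text
tcp [ 0.3984 -0.2783  0.1498]
red (415, 35) 8328 (355, 0, 133, 83) lid [ 0.4562 -0.1685] saucer [ 0.4695 -0.1617]
green (325, 201) 4127 (287, 166, 76, 71) lid [ 0.4008 -0.275 ] saucer [ 0.4012 -0.2929]
blue (500, 308) 1135 (474, 291, 46, 42) lid [ 0.5377 -0.3637] saucer [ 0.57   -0.4023]
```

View pics/w3.png

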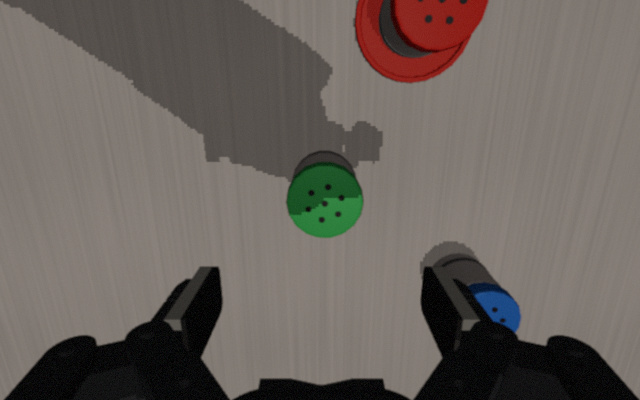

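The red shaker stands upright in the red saucer (440,20). The green lid at (325,201) is about 2–3 mm off centre, so I'll correct for that.

Emit:
move_arm(
  rows=[
    [0.085,0.002,0.002,0.045,0,0,0],
    [0.085,0,0,0.045,0,0,0],
    [0.085,0,0,0.03,0,0,0],
    [0.085,0,0,0.011,0,0,0],
    [0.07,0,0,0,0,0,0],
    [0.06,0,0,0,0,0,0],
    [0.05,0,0,0,0,0,0],
    [0.04,0,0,0,0,0,0],
    [0.04,0,0,0,0,0,0],
    [0.04,0,0,0,0,0,0],
  ],
  force=50,
)

```text
clock: 15.78
position: [0.4021, -0.2751, 0.0201]
tcp_rot: [0.707, 0.707, 0.0, 0.001]
force: [-1.5, 1.0, 5.8]
width: 0.0526
```

Emit:
move_arm(
  rows=[
    [0.04,0,0,-0.015,0,0,0],
    [0.04,0,0,-0.035,0,0,0],
    [0.04,0,0,-0.035,0,0,0],
    [0.04,0,0,-0.035,0,0,0],
    [0.04,0.02,0.009,-0.005,0,0,0],
    [0.04,0.04,0.018,0,0,0,0],
    [0.04,0.04,0.018,0,0,0,0],
    [0.04,0.04,0.018,0,0,0,0],
    [0.04,0.04,0.018,0,0,0,0],
    [0.04,0.04,0.018,0,0,0,0],
  ],
)

```text
clock: 17.02
position: [0.5009, -0.0535, 0.1452]
tcp_rot: [0.707, 0.707, 0.0, 0.0]
force: [0.8, -0.3, -1.5]
width: 0.0526
```

Emit:
move_arm(
  rows=[
    [0.04,0.04,0.018,0,0,0,0],
    [0.04,0.04,0.018,0,0,0,0],
    [0.04,0.04,0.018,0,0,0,0],
    [0.04,0.04,0.018,0,0,0,0],
    [0.04,0.04,0.018,0,0,0,0],
    [0.04,0.03,0.0135,0,0,0,0],
    [0.04,0.02,0.009,0,0,0,0],
    [0.04,0.01,0.0045,0,0,0,0],
    [0.04,0,0,0,0,0,0],
    [0.04,0,0,0,0,0,0],
  ],
)

```text
clock: 18.27
position: [0.6173, 0.2037, 0.1441]
tcp_rot: [0.708, 0.707, -0.0, 0.0]
force: [-0.4, -0.5, -2.0]
width: 0.0521
```

Target TCP z is about 0.024, so I'll descend to about 0.026 first.

Emit:
move_arm(
  rows=[
    [0.04,0.001,0.001,0.04,0,0,0],
    [0.04,0,0,0.04,0,0,0],
    [0.04,0,0,0.025,0,0,0],
    [0.04,0,0,0.01,0,0,0],
    [0.04,0,0,0.002,0,0,0],
    [0.04,0,0,0.001,0,0,0],
    [0.04,0,0,0.001,0,0,0],
    [0.04,0,0,0,0,0,0],
  ],
)

```text
clock: 19.27
position: [0.6188, 0.2063, 0.0254]
tcp_rot: [0.707, 0.707, 0.0, 0.0]
force: [1.0, 0.7, -3.5]
width: 0.0526
```

Emit:
move_arm(
  rows=[
    [0.04,0,0,0.001,0,0,0],
    [0.04,0,0,0.001,0,0,0],
    [0.04,0,0,0,0,0,0],
  ],
)

```text
clock: 19.65
position: [0.6187, 0.2065, 0.0242]
tcp_rot: [0.707, 0.707, 0.001, 0.0]
force: [-4.1, -0.7, 11.0]
width: 0.0525
```

Emit:
move_arm(
  rows=[
    [0.055,0,0,0,0,0,0],
    [0.065,0,0,0,0,0,0],
    [0.085,0,0,0,0,0,0],
    [0.085,0,0,0,0,0,0],
    [0.085,0,0,-0.03,0,0,0],
    [0.085,0,0,-0.05,0,0,0],
    [0.085,0,0,-0.045,0,0,0],
    [0.085,-0.04,-0.0065,0,0,0,0],
    [0.085,-0.05,-0.008,0,0,0,0],
    [0.085,-0.05,-0.008,0,0,0,0],
    [0.085,-0.05,-0.008,0,0,0,0],
    [0.085,-0.05,-0.008,0,0,0,0],
  ],
)

```text
clock: 21.15
position: [0.5797, -0.0354, 0.1479]
tcp_rot: [0.707, 0.707, 0.0, 0.0]
force: [-0.1, -1.0, -0.2]
width: 0.0851
```

Emit:
move_arm(
  rows=[
    [0.085,-0.05,-0.008,0,0,0,0],
    [0.085,-0.05,-0.008,0,0,0,0],
    [0.085,-0.05,-0.008,0,0,0,0],
    [0.085,-0.05,-0.008,0,0,0,0],
    [0.085,-0.05,-0.008,0,0,0,0],
    [0.085,-0.05,-0.008,0,0,0,0],
    [0.085,-0.038,-0.0065,0,0,0,0],
    [0.085,0,0,0,0,0,0],
    [0.085,0,0,0,0,0,0],
  ],
)

```text
clock: 22.28
position: [0.5256, -0.3711, 0.1476]
tcp_rot: [0.707, 0.707, 0.0, -0.0]
force: [0.8, 0.5, -0.8]
width: 0.0849
```

```bash
python3 -c "
from h import *; wrist('w4')"
```

```text
tcp [ 0.5256 -0.3711  0.1476]
blue (319, 207) 4197 (282, 171, 76, 72) lid [ 0.5244 -0.3711] saucer [ 0.5241 -0.3899]
```

Blue is centred to about 1 mm.

Emit:
move_arm(
  rows=[
    [0.085,0,-0.001,0.045,0,0,0],
    [0.085,0,0,0.045,0,0,0],
    [0.085,0,0,0.028,0,0,0],
    [0.085,0,0,0.01,0,0,0],
    [0.07,0,0,0,0,0,0],
    [0.06,0,0,0,0,0,0],
    [0.05,0,0,0,0,0,0],
    [0.04,0,0,0,0,0,0],
    [0.04,0,0,0,0,0,0],
    [0.04,0,0,0,0,0,0],
  ],
  force=50,
)

```text
clock: 23.58
position: [0.5253, -0.3723, 0.0214]
tcp_rot: [0.707, 0.707, 0.0, 0.001]
force: [-2.1, 0.8, 7.0]
width: 0.0527
```

Emit:
move_arm(
  rows=[
    [0.04,0,0,-0.015,0,0,0],
    [0.04,0,0,-0.035,0,0,0],
    [0.04,0,0,-0.035,0,0,0],
    [0.04,0,0,-0.035,0,0,0],
    [0.04,0.02,0.0078,0,0,0,0],
    [0.04,0.04,0.0156,0,0,0,0],
    [0.04,0.04,0.0156,0,0,0,0],
    [0.04,0.04,0.0156,0,0,0,0],
  ],
)

```text
clock: 24.58
position: [0.5792, -0.2293, 0.1395]
tcp_rot: [0.707, 0.707, 0.0, -0.001]
force: [0.6, 0.1, -2.9]
width: 0.0526
```

Emit:
move_arm(
  rows=[
    [0.04,0.04,0.0156,0,0,0,0],
    [0.04,0.04,0.0156,0,0,0,0],
    [0.04,0.04,0.0156,0,0,0,0],
    [0.04,0.04,0.0156,0,0,0,0],
    [0.04,0.03,0.0117,0,0,0,0],
    [0.04,0.018,0.007,0,0,0,0],
    [0.04,0.009,0.0035,0,0,0,0],
    [0.04,0,0,0,0,0,0],
    [0.04,0,0,0,0,0,0],
  ],
)

```text
clock: 25.7
position: [0.6633, -0.0166, 0.1398]
tcp_rot: [0.708, 0.706, -0.0, 0.0]
force: [0.6, 0.3, -1.1]
width: 0.0524
```

Emit:
move_arm(
  rows=[
    [0.04,0,0,0.04,0,0,0],
    [0.04,0,0,0.04,0,0,0],
    [0.04,0,0,0.02,0,0,0],
    [0.04,0,0,0.01,0,0,0],
    [0.04,0,0,0.002,0,0,0],
    [0.04,0,0,0.001,0,0,0],
    [0.04,0,0,0,0,0,0],
  ],
)

```text
clock: 26.58
position: [0.6642, -0.0149, 0.0277]
tcp_rot: [0.707, 0.707, 0.0, 0.0]
force: [0.0, -0.3, -1.5]
width: 0.0525
```

Emit:
move_arm(
  rows=[
    [0.04,0,0,0.001,0,0,0],
    [0.04,0,0,0.001,0,0,0],
    [0.04,0,0,0,0,0,0],
  ],
)

```text
clock: 26.95
position: [0.6639, -0.0147, 0.0255]
tcp_rot: [0.707, 0.707, 0.0, 0.0]
force: [-2.0, 0.2, 4.8]
width: 0.0528
```

Contact felt. I'll release and retreat upward, then move clear to check.

Emit:
move_arm(
  rows=[
    [0.055,0,0,0,0,0,0],
    [0.065,0,0,0,0,0,0],
    [0.085,0,0,0,0,0,0],
    [0.085,0,0,0,0,0,0],
    [0.085,0,0,-0.03,0,0,0],
    [0.085,0,0,-0.05,0,0,0],
    [0.085,0,0,-0.05,0,0,0],
    [0.085,-0.05,0,-0.03,0,0,0],
    [0.085,-0.05,0,-0.03,0,0,0],
    [0.085,-0.05,0,0,0,0,0],
    [0.085,-0.05,0,0,0,0,0],
    [0.085,-0.05,0,0,0,0,0],
  ],
)

```text
clock: 28.45
position: [0.6635, -0.2664, 0.2149]
tcp_rot: [0.707, 0.707, 0.0, 0.0]
force: [0.1, -0.3, 1.1]
width: 0.0847
```

```bash
python3 - <<'E'
from h import *
from workcell import r
ims=[]
for n in ["scene","side"]:
    im=r.snapshot(n)[:,:,::-1].copy(); ims.append(im); p={k:np.array(v) for k,v in r.camera_params(n).items()}
    for c in ["red","yellow","green","blue"]:
        for u,v,a,k in blobs(im,c,100): print(n,c,(round(u),round(v)),int(a),cast(p,(u,v),.0625)[:2].round(3),cast(p,(u,v),.004)[:2].round(3))
cv2.imwrite("pics/f1.png",cv2.resize(ims[0][80:320,140:500],(780,520))); cv2.imwrite("pics/f2.png",cv2.resize(ims[1][100:400,120:520],(780,585)))
E
```

```text
scene yellow (346, 122) 583 [0.414 0.262] [0.383 0.298]
scene green (342, 345) 354 [ 0.863 -0.219] [ 0.858 -0.209]
scene green (382, 181) 603 [0.632 0.181] [0.614 0.213]
scene green (332, 157) 431 [0.474 0.141] [0.447 0.17 ]
scene blue (341, 241) 706 [ 0.678 -0.032] [ 0.662 -0.012]
scene blue (47, 80) 294 [-0.37  -0.302] [-0.444 -0.297]
side red (367, 184) 467 [ 0.452 -0.093] [ 0.467 -0.15 ]
side red (369, 169) 212 [ 0.467 -0.153] [ 0.483 -0.215]
side red (270, 105) 434 [ 0.88  -0.324] [ 0.928 -0.399]
side yellow (335, 319) 1221 [0.384 0.309] [0.394 0.282]
side green (329, 256) 707 [0.457 0.167] [0.472 0.13 ]
side green (263, 256) 969 [0.599 0.229] [0.625 0.196]
side blue (287, 196) 483 [0.634 0.035] [ 0.663 -0.013]
side blue (285, 180) 194 [ 0.665 -0.017] [ 0.697 -0.068]
```

View pics/f1.png

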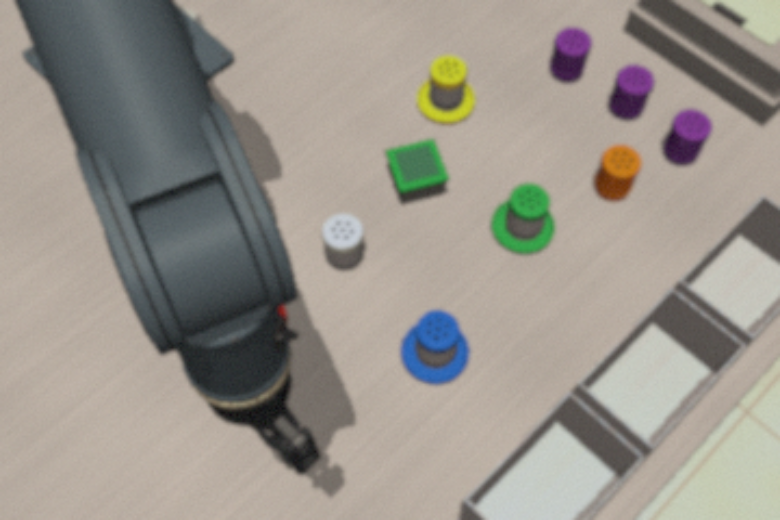

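View pics/f2.png

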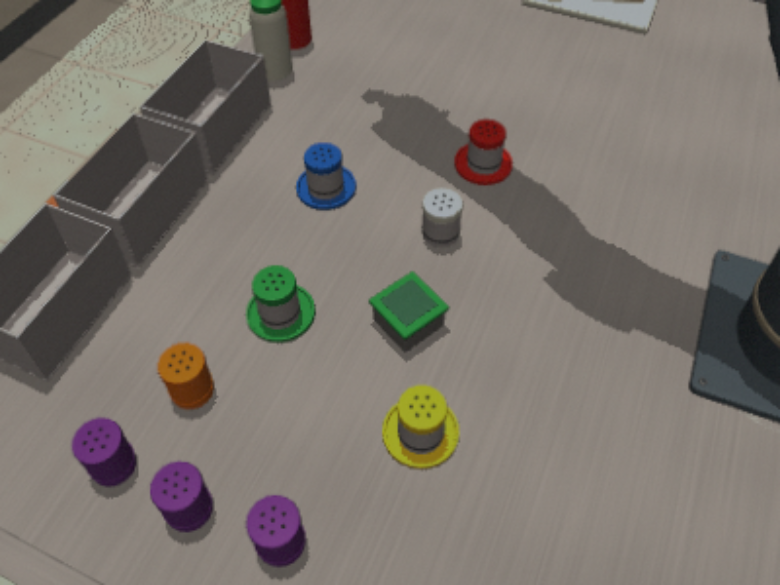

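All four shakers stand upright and centred on their own saucers. The white shaker and tub have not moved, with the tub at (329,256) in the side picture both before and after. The gripper is clear, so I'll hand in.

```bash
python3 -c "
from workcell import r
print(r.finish_job(), r.read_state()['clock'])"
```

```text
the job is handed in; nothing more can be done
the job is handed in; nothing more can be done
```

I placed the yellow, red, green and blue shakers on the saucers of their own colours and handed the job in at about 29 s of the 112 s allowed. I gripped each shaker on its body and lowered it until I felt the saucer floor before letting go.

**Placing:** The last side picture shows all four upright inside their rims. Where lid and saucer could be measured separately, red and blue came out within about 4 mm of centre. Green and yellow merged with their saucers in the colour masks, so I judged those two by eye.

**Left alone:** The tub is at the same pixel in the side picture before and after. The white shaker looks unmoved, though I judged that only by eye. The orange and purple items also look undisturbed.

**Forces:** The highest set-down force was about 23 N, on red; the others were between 5 and 11 N.

**Disagreements:** In the last scene picture the arm hid the red shaker and saucer, so that one is confirmed only by the side camera. The yellow shaker measured about 6 mm off its saucer's centre in one wrist picture, well inside the 14 mm of room.

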